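Find the empty battery bay and push its flap open

ROBOT

A 6-joint arm with a two-finger parallel gripper is mounted at the origin on the work surface. World frame = base frame: x ahead of the robot, y to its left, z up, the work surface at z = 0. Lengths are in m, angles in degrees, forces in N, time in s.
With the tool pointing down it reaches from about 0.375 to 0.9 m from the base axis. Payload 3.1 kg.
Tool frame: the origin (TCP) lies midway between the tips of the shut fingers; the grasp point (between the pads) lies 19 mm behind it; x points along the fingers, z is the direction in which the jaws open and shut, and the axes are right-handed (so a half turn about x gives the same grasp; the last joint's range is limited). The gripper opens to 87 mm and grips with 3 to 60 N. Pads are 19 mm wide; open, the fingers measure 117 mm over their backs; the gripper's body (75 mm by 190 mm) begins 51 mm behind the grasp point.
Start: joints at [61.851, 30.224, 82.088, -0, 67.689, -10.227], TCP at [0.192, 0.595, 0.223] pointing down, gripper open.
Joint ranges: [-176.69, 176.69], [-43.24, 126.21], [12.49, 139.97], [-82, 262], [0, 151.66], [-163.58, 163.58]. Speed limits (degrees/s): [159.86, 159.86, 180, 180, 180, 180].

INTERFACE

Orientations are given as a 3x3 rotation matrix whose columns are the frame's x, y, z axes.
In Python, from rig import * gives the robot as it stands.
- The arm moves only by the tool play_rows, never from a script. Its argument "rows" is a list that holds one entry, the list of rows, each a list of 7 numbers: the shift along the tool's x, y, z in m, then the turn, a rotation vector about the tool's x, y, z in degrees, then the finger opening in m, from 0 to 0.087. A call has 1 to 12 rows; each row is the pose to reach, as a shift and turn from the pose commanded when the call began, along the tool's axes at that moment; what a row does not reach only later rows make up. A row lasts 1/10 s, in which the tool goes at most 50 mm and 8.59 degrees, less where a joint would pass 70% of its speed; a pose out of reach is approached as far as the arm can. A call with a gripper value outside its range is refused whole. The fingers move at their own pace and stop on an object; the grip force is fixed at half the most. Time passes only in rows, so rows that repeat a pose let the fingers close. It gives the time, the measured TCP pose, the force and the opening at its end, in the units of the state.
- read_state(): the state, without advancing time (a new reading comes with each control period).
- capture(name): name is "scene" or "top" or "wrist"; returns a dict with "pixels" (400x640x3 uint8, red, green, blue), "intrinsics" (3x3 intrinsics, pixels), "rvec" (rotation vector, rad) and "tvec" (3), from world to camera coordinates, as OpenCV has them. Camera axes: x right, y down, z forward; pixel columns grow to the right and rows downward; lengths in m; the calibration is good to about 2 mm. The wrist camera is an equidistant fisheye: a pixel r from the principal point sees the ray r / f radians off the axis. A picture is of the moment at which its call begins. There is no depth.
- hand_in(): hands the job in, once; it reports no verdict.
Trained networks look in the newest picture that a camera, given by its name, has taken for a name from the list of things; names that differ only in an ending like _2 or _b are one class to them, and where a whole thing is asked for, a point or a joint stands for the part that bears it (a point fixed in the world has none). Each returns a list of dicts, best first, with "p" (0 to 1); they miss things now and then, are a little off and sometimes report something else, mostly with a low value. They report only what shows in the picture. A call takes as long as a camera call.
- trace(camera, target): "mask" (400x640 bool, what is visible of it) and "at" ([column, row] in pixels, amid what is visible of it).
The state is a dict: "time_s": time; "joint_positions": joint angles; "qvel": joint speeds; "tau": joint torques, N m; "position": TCP position; "tcp_rot": TCP orientation; "force": force on the tool from outside, world axes, zero at the start; "moment": the same for the moment, N m; "opening": opening from 0.0 (shut) to 1.0 (fully open).
Only numpy, scipy, OpenCV 4.12 (cv2) and the standard library are available. Lean on these libraries where they do the work, as an engineer would, in place of code of your own. Each camera call takes 0.05 s, during which the arm holds its last target.

TASK

On the drone bench stands a battery store whose four bays have identical tilting flaps; three are blocked by the packs inside, one bay is empty. Gently press the ribbed end of one flap after another with the fingertips until you find the one that rocks, then push that flap down into its bay until it stands open at 45 degrees or more, and leave it open. Only press and push: do not take a flap's raised edge between the fingers, do not force the blocked flaps, and leave everything else on the bench where it is.

Things in the scene. Friction and masses are not known exactly. Their poses are not given: they have to be found in the camera images.
- store: Fixed grey box, 165 mm deep (x), 342 wide (y), 100 high. Origin: on the table, mid-width, under the flaps' pivot line; x from -80 (robot side) to +85 mm, z up; fixed deck 100 mm high from x +22 to +85. Four bays along y, 78 mm wide, hollow to a floor 8 mm up, flaps on top. Three (unknown which) hold a pack that stops the flap from below after 1 to 2 mm; one holds only a 6 mm pad.
- flap0 (a joint): Angle (rad) of flap 0, centred at store y = +126 mm. 0 = shut, flush with the box's top; grows as its robot-side end goes down into the bay and its far lip rises; stop at 1.3. It never turns the other way: pressing behind the pivot does nothing. Over the empty bay about 1 N at the ribs turns it, and it stays at any angle where it is left; over a pack it stops at about 0.03.
- flap1 (a joint): Angle (rad) of flap 1, centred at store y = +42 mm. 0 = shut, flush with the box's top; grows as its robot-side end goes down into the bay and its far lip rises; stop at 1.3. It never turns the other way: pressing behind the pivot does nothing. Over the empty bay about 1 N at the ribs turns it, and it stays at any angle where it is left; over a pack it stops at about 0.03.
- flap2 (a joint): Angle (rad) of flap 2, centred at store y = -42 mm. 0 = shut, flush with the box's top; grows as its robot-side end goes down into the bay and its far lip rises; stop at 1.3. It never turns the other way: pressing behind the pivot does nothing. Over the empty bay about 1 N at the ribs turns it, and it stays at any angle where it is left; over a pack it stops at about 0.03.
- flap3 (a joint): Angle (rad) of flap 3, centred at store y = -126 mm. 0 = shut, flush with the box's top; grows as its robot-side end goes down into the bay and its far lip rises; stop at 1.3. It never turns the other way: pressing behind the pivot does nothing. Over the empty bay about 1 N at the ribs turns it, and it stays at any angle where it is left; over a pack it stops at about 0.03.
- press0 (a point): On the top of flap 0, at the middle of its three thin dark ribs; 100 mm up when shut, moves with the flap. The flap is a plate 90 mm long (store x), 74 wide, 6 thick. Its pivot runs along the store's y at store x = 0, 97 mm up: the flap reaches from 70 mm before the pivot (robot side) to 20 mm behind it. This point is 51 mm before the pivot.
- press1 (a point): On the top of flap 1, at the middle of its three thin dark ribs; 100 mm up when shut, moves with the flap. The flap is a plate 90 mm long (store x), 74 wide, 6 thick. Its pivot runs along the store's y at store x = 0, 97 mm up: the flap reaches from 70 mm before the pivot (robot side) to 20 mm behind it. This point is 51 mm before the pivot.
- press2 (a point): On the top of flap 2, at the middle of its three thin dark ribs; 100 mm up when shut, moves with the flap. The flap is a plate 90 mm long (store x), 74 wide, 6 thick. Its pivot runs along the store's y at store x = 0, 97 mm up: the flap reaches from 70 mm before the pivot (robot side) to 20 mm behind it. This point is 51 mm before the pivot.
- press3 (a point): On the top of flap 3, at the middle of its three thin dark ribs; 100 mm up when shut, moves with the flap. The flap is a plate 90 mm long (store x), 74 wide, 6 thick. Its pivot runs along the store's y at store x = 0, 97 mm up: the flap reaches from 70 mm before the pivot (robot side) to 20 mm behind it. This point is 51 mm before the pivot.
- lip0 (a point): Middle of the far edge of flap 0, 20 mm behind the pivot, 97 mm up when shut.
- lip1 (a point): Middle of the far edge of flap 1, 20 mm behind the pivot, 97 mm up when shut.
- lip2 (a point): Middle of the far edge of flap 2, 20 mm behind the pivot, 97 mm up when shut.
- lip3 (a point): Middle of the far edge of flap 3, 20 mm behind the pivot, 97 mm up when shut.
- motor: Bystander, loose, leave alone: small motor, 28 mm across, 26 mm high, standing on the store's deck; origin under its centre.
- tape: Bystander, loose, leave alone: roll of tape, 48 mm across, 18 mm high, lying flat on the store's deck; origin under its centre.
- driver: Bystander, loose, leave alone: screwdriver lying on the table right beside the store, about 200 mm long along its x, origin at table height under its middle.
- duster: Bystander, loose, leave alone: closed upright can, 60 mm across, 190 mm high, on the table left of the store; origin under its centre.
- kit: Bystander, loose, leave alone: closed black tool kit, 90 x 170 x 45 mm, on the table left of the store; origin under its centre.
- drone: Bystander, loose, leave alone: drone frame with four orange motor mounts, 160 x 140 mm, 36 mm high, on the table right of the store; origin at table height under its centre.
- cup: Bystander, loose, leave alone: white open cup, 70 mm across, 75 mm high, on the table right of the store; origin under its centre.

How it is judged:
By the outcome, as a careful person would: the job done as asked, in the order asked, and still so for the second after the job is handed in, with the robot touching nothing.
It also fails if it takes over 45 s, if anything falls off the work surface, if the arm or the gripper's body presses on something with over 40 N, if the wrist force passes 120 N, or if a joint passes its speed limit or range.

## Working session

There is one attempt and no reset: what is moved stays moved. The work goes in short steps, Python scripts to look and compute and a tool call to move; the robot and the scene stay as the last step left them, time stands still between calls to the robot, and variables do not carry over. Pictures are saved under pics/ and viewed, and the job is handed in when it is done.

Besides the shell and the picture viewer there is one more tool, called as name(argument=value, ...) on one line, values as JSON. play_rows: Moves the arm, as the interface text tells. Its arguments: {"type":"object","properties":{"rows":{"type":"array"}},"required":["rows"]}

```bash
ls; mkdir -p pics; python3 - <<'E'
from rig import *
import cv2
for n in ("scene","top","wrist"):
    c=capture(n); cv2.imwrite(f"pics/{n}0.png",c["pixels"][:,:,::-1])
s=read_state(); print(s)
E
```

```text
pics
{'time_s': 0.15, 'joint_positions': array([ 6.18520577e+01,  3.02698484e+01,  8.21418919e+01, -2.25554568e-03,
        6.76890496e+01, -1.02272490e+01]), 'qvel': array([ 0.00298028, -0.13031418, -0.1235007 ,  0.10998248, -0.0864779 ,
       -0.04379308]), 'tau': array([ 6.31611329e-05, -4.40431488e+01, -1.76843441e+01,  6.33226801e-02,
        5.52376604e-02, -1.08342763e-04]), 'position': array([0.19201365, 0.59415715, 0.22174984]), 'tcp_rot': array([[-7.97750244e-04, -9.51487833e-01,  3.07685337e-01],
       [-1.56825039e-03,  3.07686247e-01,  9.51486581e-01],
       [-9.99998452e-01,  2.76521003e-04, -1.73762794e-03]]), 'force': array([-0.1543715 , -0.64386273,  0.78985479]), 'moment': array([-0.02630336,  0.01238181,  0.00655099]), 'opening': 1.002473205549541}
```

View pics/scene0.png

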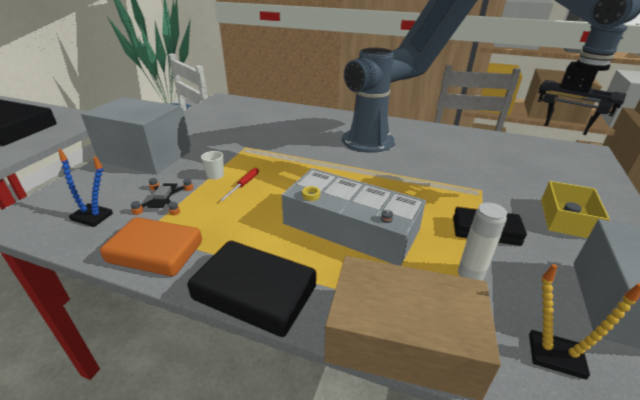

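View pics/top0.png

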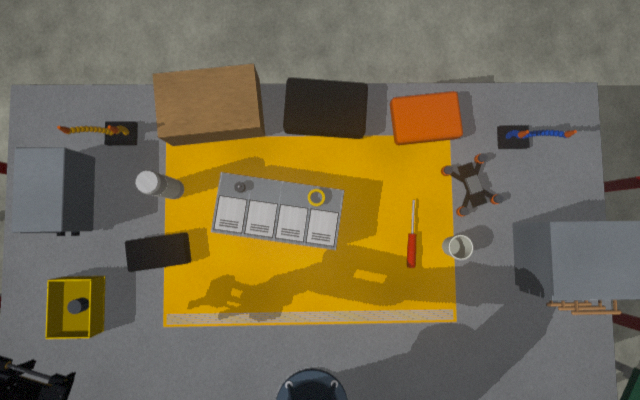

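View pics/wrist0.png

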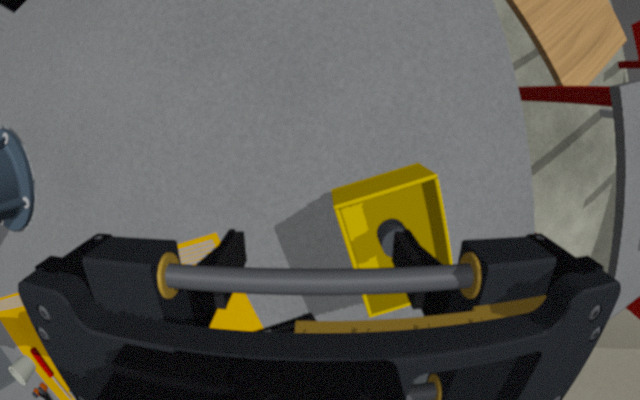

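The top view shows the store at about (278,210), with four flap tops from (229,213) to (323,226). The motor is at (240,187), the tape at (317,196) and the driver at (412,235). Next I'll measure their positions.

```bash
cat > h.py <<'E'
from rig import *
import numpy as np, cv2
from scipy.optimize import least_squares
def ray(c,uv):
    R=cv2.Rodrigues(np.array(c["rvec"],float))[0]; t=np.array(c["tvec"],float).ravel()
    d=R.T@np.linalg.inv(c["intrinsics"])@np.array([uv[0],uv[1],1.0]); return -R.T@t,d
def atz(c,uv,z):
    o,d=ray(c,uv); return o+d*(z-o[2])/d[2]
def proj(c,P):
    p,_=cv2.projectPoints(np.array(P,float).reshape(-1,3),np.array(c["rvec"],float),np.array(c["tvec"],float),np.array(c["intrinsics"],float),None); return p.reshape(-1,2)
E
python3 - <<'E'
from h import *
for n in ("top","scene"):
    c=capture(n); print(n)
    for k in range(4):
        for nm in (f"press{k}",f"flap{k}"):
            r=trace(n,nm)
            print(nm,[(round(q["p"],2),np.round(q["at"],1).tolist(),int(q["mask"].sum()),np.round(atz(c,q["at"],.1),3)[:2].tolist()) for q in r[:4]])
    for nm,z in (("store",.05),("motor",.113),("tape",.109),("driver",.015),("duster",.1),("kit",.04)):
        r=trace(n,nm); print(nm,[(round(q["p"],2),np.round(q["at"],1).tolist(),int(q["mask"].sum()),np.round(atz(c,q["at"],z),3)[:2].tolist()) for q in r[:2]])
    r=trace(n,"store")
    if r: 
        np.save(f"store_{n}.npy",r[0]["mask"])
E
```

```text
top
press0 [(0.97, [231.5, 214.0], 884, [0.552, 0.212]), (0.88, [261.6, 218.6], 967, [0.538, 0.13]), (0.87, [323.0, 227.6], 910, [0.511, -0.036]), (0.61, [291.6, 223.3], 882, [0.524, 0.049])]
flap0 [(0.87, [322.0, 225.6], 857, [0.517, -0.033]), (0.86, [227.7, 214.6], 933, [0.55, 0.222]), (0.85, [257.4, 218.6], 878, [0.538, 0.142]), (0.65, [291.0, 223.6], 982, [0.523, 0.051])]
press1 [(0.97, [231.5, 214.0], 884, [0.552, 0.212]), (0.88, [261.6, 218.6], 967, [0.538, 0.13]), (0.87, [323.0, 227.6], 910, [0.511, -0.036]), (0.61, [291.6, 223.3], 882, [0.524, 0.049])]
flap1 [(0.87, [322.0, 225.6], 857, [0.517, -0.033]), (0.86, [227.7, 214.6], 933, [0.55, 0.222]), (0.85, [257.4, 218.6], 878, [0.538, 0.142]), (0.65, [291.0, 223.6], 982, [0.523, 0.051])]
press2 [(0.97, [231.5, 214.0], 884, [0.552, 0.212]), (0.88, [261.6, 218.6], 967, [0.538, 0.13]), (0.87, [323.0, 227.6], 910, [0.511, -0.036]), (0.61, [291.6, 223.3], 882, [0.524, 0.049])]
flap2 [(0.87, [322.0, 225.6], 857, [0.517, -0.033]), (0.86, [227.7, 214.6], 933, [0.55, 0.222]), (0.85, [257.4, 218.6], 878, [0.538, 0.142]), (0.65, [291.0, 2
[... 2057 characters left out ...]
[0.541, 0.217]), (0.69, [341.8, 190.3], 511, [0.539, 0.051]), (0.58, [318.7, 177.9], 406, [0.5, -0.029])]
flap3 [(0.86, [372.8, 196.2], 552, [0.537, 0.136]), (0.67, [314.6, 184.4], 413, [0.537, -0.028]), (0.63, [339.2, 191.3], 482, [0.546, 0.046]), (0.56, [400.5, 203.2], 553, [0.543, 0.21])]
store [(0.72, [355.3, 213.9], 8372, [0.563, 0.099])]
motor [(0.68, [371.6, 197.2], 511, [0.562, 0.137])]
tape [(0.76, [311.5, 195.0], 238, [0.602, -0.012]), (0.61, [479.3, 238.9], 2250, [0.633, 0.398])]
driver [(0.49, [246.0, 179.4], 240, [0.461, -0.295])]
duster [(0.56, [483.0, 240.5], 2244, [0.624, 0.408]), (0.22, [318.1, 179.3], 437, [0.508, -0.028])]
kit [(0.93, [505.3, 226.2], 1313, [0.462, 0.479])]
```

```bash
python3 - <<'E'
import cv2
a=cv2.imread("pics/top0.png")[150:270,190:370]; cv2.imwrite("pics/topcrop.png",cv2.resize(a,None,fx=4.4,fy=4.4,interpolation=cv2.INTER_CUBIC))
E
```

```text
(no output)
```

View pics/topcrop.png

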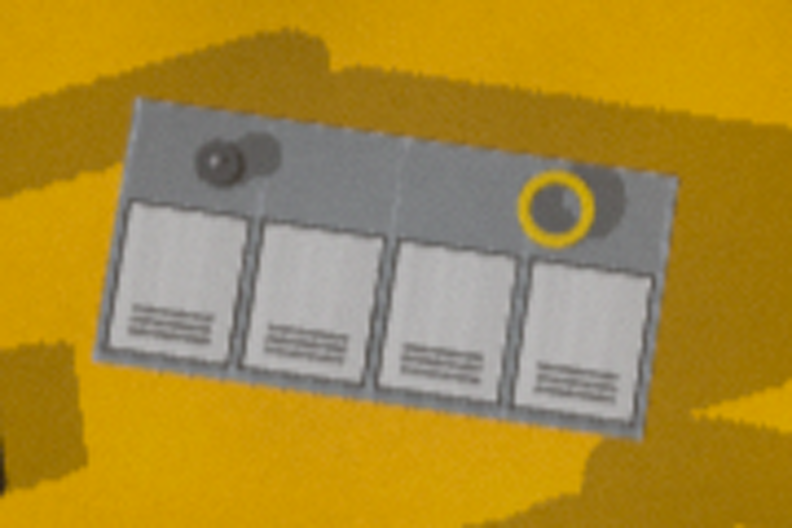

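```bash
python3 - <<'E'
from h import *
c=capture("top"); s=capture("scene")
cr=np.array([(138,97),(678,178),(642,438),(96,360)],float); px=(cr+.5)/4.4-.5+[190,150]
L=np.array([(.085,.171),(.085,-.171),(-.08,-.171),(-.08,.171)])
# refine vs mask min-area rect too
W=np.array([atz(c,p,.1)[:2] for p in px]); print(W.round(4).tolist())
def T(p,l): 
    R=np.array([[np.cos(p[2]),-np.sin(p[2])],[np.sin(p[2]),np.cos(p[2])]]); return l@R.T+p[:2]
f=least_squares(lambda p:(T(p,L)-W).ravel(),[.56,.09,-.15]); p=f.x; print("pose",p,np.degrees(p[2]),"res mm",(f.fun*1000).round(1))
rib=[atz(c,((np.array(q)+.5)/4.4-.5+[190,150]),.1)[:2] for q in [(171,323),(307,345),(442,364),(577,383)]]
Pp=T(p,np.array([(-.051,y) for y in(.126,.042,-.042,-.126)])); print("press",Pp.round(4).tolist(),"seen",np.array(rib).round(4).tolist())
np.save("pose.npy",p)
for n,cam in(("top",c),("scene",s)):
    im=cam["pixels"][:,:,::-1].copy()
    im=cv2.resize(im,None,fx=4,fy=4,interpolation=cv2.INTER_CUBIC)
    for P in [np.c_[T(p,L),np.full(4,.1)]]+[np.c_[T(p,np.array([(-.07,y-.037),(.02,y-.037),(.02,y+.037),(-.07,y+.037)])),np.full(4,.1)] for y in(.126,.042,-.042,-.126)]:
        cv2.polylines(im,[np.int32(proj(cam,P)*4+1.5)],True,(0,0,255),1)
    for q in proj(cam,np.c_[Pp,np.full(4,.1)]): cv2.circle(im,tuple(np.int32(q*4+1.5)),3,(0,255,0),-1)
    o=(600,760) if n=="top" and 0 else ((800,640) if n=="top" else (1080,640))
    cv2.imwrite(f"pics/ov_{n}.png",im[o[1]:o[1]+440,o[0]:o[0]+680])
st=read_state(); print(st["position"],st["force"])
E
```

```text
[[0.6677, 0.2407], [0.6132, -0.094], [0.4528, -0.0689], [0.5053, 0.2657]]
pose [ 0.55724632  0.08626803 -0.15765021] -9.032691867795506 res mm [ 0.4  1.1  1.2 -2.  -1.4 -1.2 -0.2  2. ]
press [[0.5267, 0.2187], [0.5135, 0.1358], [0.5003, 0.0528], [0.4871, -0.0302]] seen [[0.5273, 0.2199], [0.5127, 0.1365], [0.4999, 0.0536], [0.487, -0.0294]]
[0.19227344 0.59464983 0.22253704] [-0.42969306  0.06937383  0.12883406]
```

View pics/ov_top.png

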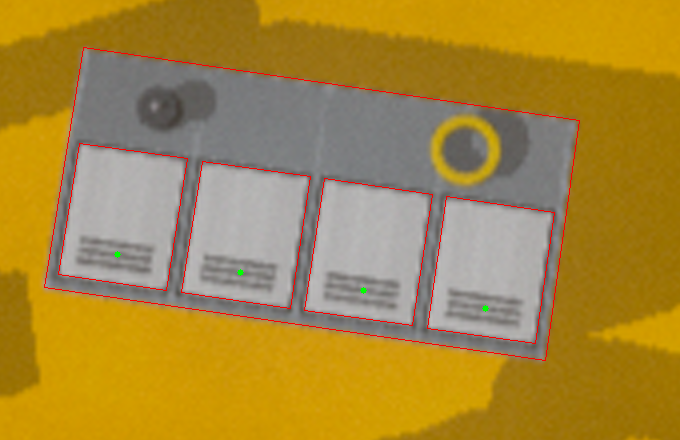

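View pics/ov_scene.png

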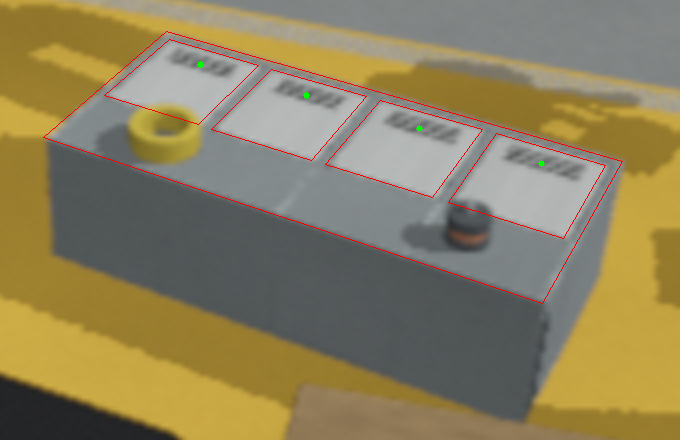

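The fitted outline matches the flaps in both views. Ribs are at top-view pixels of about (229,224), (260,228), (290,233) and (321,237), residuals are 2 mm or less, and heights and sizes are consistent. Next I'll work out the approach.

```bash
cat >> h.py <<'E'
from scipy.spatial.transform import Rotation as Ro
def W(sx,sy,z):
    p=np.load("pose.npy"); c,s=np.cos(p[2]),np.sin(p[2]); return np.array([p[0]+c*sx-s*sy,p[1]+s*sx+c*sy,z])
def Rt():
    p=np.load("pose.npy"); c,s=np.cos(p[2]),np.sin(p[2]); x=np.array([0,0,-1.]);z=np.array([-s,c,0]); return np.c_[x,np.cross(z,x),z]
def go(sx,sy,z):
    s=read_state(); R=s["tcp_rot"]; d=R.T@(W(sx,sy,z)-s["position"]); rv=Ro.from_matrix(R.T@Rt()).as_rotvec(degrees=True)
    print("shift",d.round(4).tolist(),"turn",rv.round(2).tolist(),"t",s["time_s"],"f",s["force"].round(2),"op",round(s["opening"],3))
def local():
    s=read_state(); p=np.load("pose.npy"); c,sn=np.cos(p[2]),np.sin(p[2]); d=s["position"][:2]-p[:2]
    print("store xyz mm",np.round([1e3*(c*d[0]+sn*d[1]),1e3*(-sn*d[0]+c*d[1]),1e3*s["position"][2]],1),"f",s["force"].round(2),"t",s["time_s"])
E
python3 -c "
from h import *
local(); go(-.051,.126,.14)"
```

```text
store xyz mm [-440.3  444.8  222.5] f [-0.43  0.07  0.13] t 1.85
shift [0.0825, -0.4339, -0.2548] turn [-8.89, -0.0, -0.0] t 1.85 f [-0.43  0.07  0.13] op 1.001
```

play_rows(rows=[[[0.0, -0.043, -0.025, -2, 0, 0, 0.0], [0.0, -0.086, -0.05, -4, 0, 0, 0.0], [0.0, -0.129, -0.076, -6, 0, 0, 0.0], [0.0, -0.172, -0.101, -8.9, 0, 0, 0.0], [0.0, -0.215, -0.126, -8.9, 0, 0, 0.0], [0.0, -0.258, -0.151, -8.9, 0, 0, 0.0], [0.0, -0.301, -0.177, -8.9, 0, 0, 0.0], [0.0, -0.344, -0.202, -8.9, 0, 0, 0.0], [0.01, -0.387, -0.227, -8.9, 0, 0, 0.0], [0.04, -0.43, -0.252, -8.9, 0, 0, 0.0], [0.08, -0.434, -0.255, -8.9, 0, 0, 0.0], [0.082, -0.434, -0.255, -8.9, 0, 0, 0.0]]])

```text
time_s: 3.05
position: [0.5247, 0.2156, 0.1357]
tcp_rot: [[-0.01, -0.987, 0.161], [-0.002, 0.161, 0.987], [-1.0, 0.01, -0.004]]
force: [-1.5, 0.4, -1.2]
opening: 0.026
```

```bash
python3 -c "
from h import *
local(); go(-.051,.126,.104)"
```

```text
store xyz mm [-52.5 122.6 135.7] f [-1.47  0.39 -1.23] t 3.05
shift [0.0317, -0.0018, 0.0035] turn [-0.22, -0.22, -0.56] t 3.05 f [-1.47  0.39 -1.23] op 0.026
```

play_rows(rows=[[[0.01, 0, 0.0, 0, 0, 0, 0.0], [0.02, 0, 0, 0, 0, 0, 0.0], [0.03, 0, 0, 0, 0, 0, 0.0], [0.03, 0, 0, 0, 0, 0, 0.0], [0.03, 0, 0, 0, 0, 0, 0.0]]])

```text
time_s: 3.55
position: [0.5267, 0.2192, 0.1111]
tcp_rot: [[0.001, -0.988, 0.156], [0.0, 0.156, 0.988], [-1.0, -0.001, 0.0]]
force: [-0.7, -0.4, 0.8]
opening: 0.011
```

```bash
python3 -c "
from h import *
local(); go(-.051,.126,.102)
c=capture('scene'); cv2.imwrite('pics/s1.png',c['pixels'][100:300,200:500,::-1].repeat(2,0).repeat(2,1))"
```

```text
store xyz mm [-51.1 126.5 111.1] f [-0.72 -0.42  0.79] t 3.55
shift [0.0091, -0.0001, -0.0005] turn [0.08, 0.02, 0.04] t 3.55 f [-0.72 -0.42  0.79] op 0.011
```

View pics/s1.png

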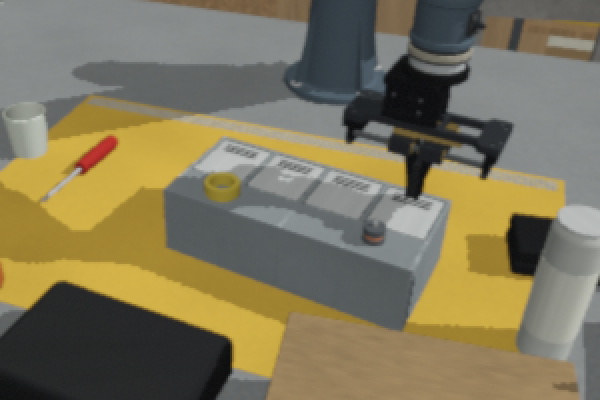

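The shut fingertips hover just above the ribs of the first flap, at crop (413,195), and nothing else is touched. I'll press down gently.

play_rows(rows=[[[0.006, 0, 0, 0, 0, 0, 0.0], [0.01, 0, 0, 0, 0, 0, 0.0], [0.011, 0, 0, 0, 0, 0, 0.0], [0.0115, 0, 0, 0, 0, 0, 0.0], [0.012, 0, 0, 0, 0, 0, 0.0]]])

```text
time_s: 4.1
position: [0.5267, 0.2185, 0.0985]
tcp_rot: [[-0.0, -0.988, 0.157], [0.0, 0.157, 0.988], [-1.0, 0.0, 0.0]]
force: [-0.9, 0.2, 0.8]
opening: 0.005
```

play_rows(rows=[[[0.0005, 0, 0, 0, 0, 0, 0.0], [0.001, 0, 0, 0, 0, 0, 0.0], [0.001, 0, 0, 0, 0, 0, 0.0]]])

```text
time_s: 4.4
position: [0.5267, 0.2185, 0.0975]
tcp_rot: [[-0.0, -0.988, 0.157], [-0.0, 0.157, 0.988], [-1.0, 0.0, -0.0]]
force: [-0.4, -0.2, 0.5]
opening: 0.005
```

play_rows(rows=[[[0.0005, 0, 0, 0, 0, 0, 0.0], [0.001, 0, 0, 0, 0, 0, 0.0], [0.001, 0, 0, 0, 0, 0, 0.0]]])

```text
time_s: 4.7
position: [0.5268, 0.2184, 0.0965]
tcp_rot: [[0.0, -0.988, 0.157], [-0.0, 0.157, 0.988], [-1.0, -0.0, -0.0]]
force: [-1.0, 0.4, -0.0]
opening: 0.005
```

play_rows(rows=[[[0.0005, 0, 0, 0, 0, 0, 0.0], [0.001, 0, 0, 0, 0, 0, 0.0], [0.001, 0, 0, 0, 0, 0, 0.0]]])

```text
time_s: 5.0
position: [0.5268, 0.2184, 0.0955]
tcp_rot: [[0.0, -0.988, 0.157], [-0.0, 0.157, 0.988], [-1.0, -0.0, -0.0]]
force: [-0.2, -0.4, 0.4]
opening: 0.005
```

play_rows(rows=[[[0.001, 0, 0, 0, 0, 0, 0.0], [0.002, 0, 0, 0, 0, 0, 0.0], [0.002, 0, 0, 0, 0, 0, 0.0]]])

```text
time_s: 5.3
position: [0.5269, 0.2185, 0.0934]
tcp_rot: [[0.0, -0.988, 0.157], [-0.0, 0.157, 0.988], [-1.0, -0.0, 0.0]]
force: [-1.3, -0.5, 0.4]
opening: 0.01
```

```bash
python3 -c "
from h import *
local()
for n,o in (('scene',(330,120)),('top',(190,160))):
  c=capture(n); cv2.imwrite(f'pics/p0_{n}.png',cv2.resize(c['pixels'][o[1]:o[1]+110,o[0]:o[0]+150,::-1],None,fx=5,fy=5,interpolation=cv2.INTER_CUBIC))
local()"
```

```text
store xyz mm [-50.7 125.8  93.4] f [-1.3  -0.48  0.37] t 5.3
store xyz mm [-50.8 125.8  93.5] f [ 0.69 -0.56  0.06] t 5.4
```

View pics/p0_scene.png

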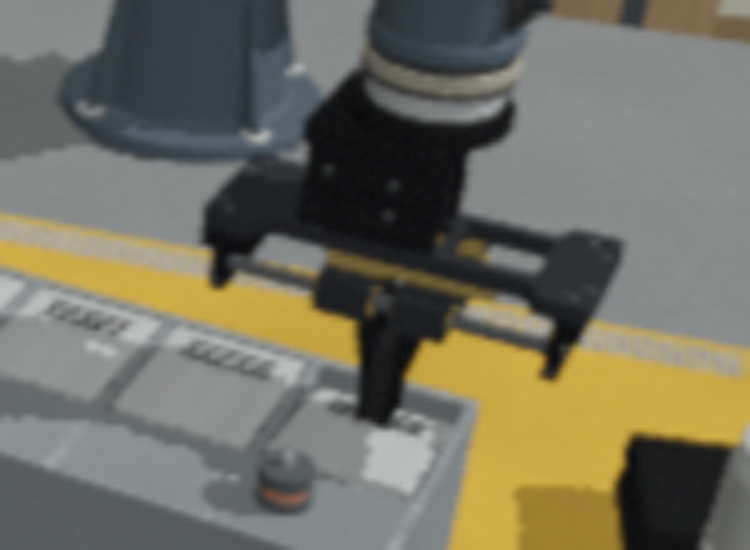

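View pics/p0_top.png

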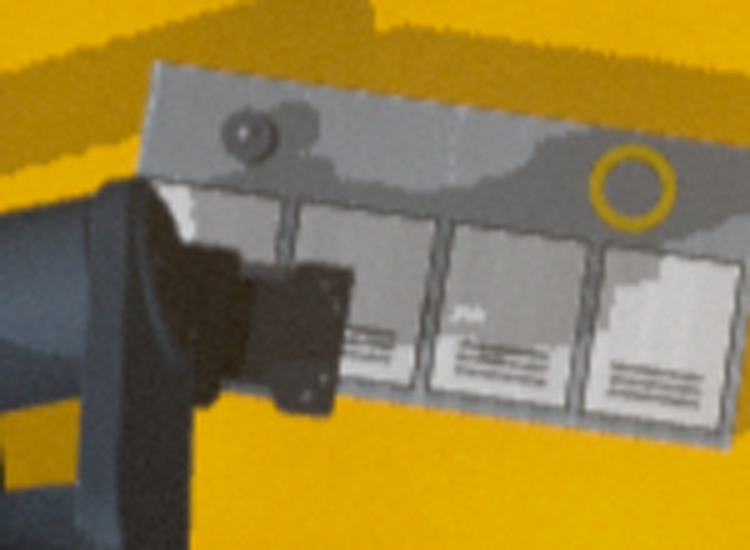

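The first flap rocks. At 6.5 mm down the force is only noise level, and the scene view shows the store's inner front wall uncovered at crop (400,385). So the bay under flap 0 is the empty one. I'll push it down along an arc.

play_rows(rows=[[[0.005, 0, 0, 0, 0, 0, 0.0], [0.009, 0, 0, 0, 0, 0, 0.0], [0.013, 0, 0, 0, 0, 0, 0.0], [0.0165, -0.001, 0, 0, 0, 0, 0.0], [0.019, -0.0025, 0, 0, 0, 0, 0.0], [0.022, -0.004, 0, 0, 0, 0, 0.0]]])

```text
time_s: 6.0
position: [0.5306, 0.2178, 0.0712]
tcp_rot: [[-0.001, -0.988, 0.157], [-0.0, 0.157, 0.988], [-1.0, 0.001, -0.0]]
force: [0.6, 1.4, 1.2]
opening: 0.006
```

play_rows(rows=[[[0.002, -0.002, 0, 0, 0, 0, 0.0], [0.004, -0.0035, 0, 0, 0, 0, 0.0], [0.006, -0.005, 0, 0, 0, 0, 0.0], [0.008, -0.007, 0, 0, 0, 0, 0.0], [0.01, -0.0095, 0, 0, 0, 0, 0.0], [0.012, -0.012, 0, 0, 0, 0, 0.0], [0.013, -0.014, 0, 0, 0, 0, 0.0], [0.014, -0.016, 0, 0, 0, 0, 0.0], [0.014, -0.016, 0, 0, 0, 0, 0.0]]])

```text
time_s: 6.9
position: [0.5467, 0.2153, 0.0573]
tcp_rot: [[0.0, -0.988, 0.157], [-0.0, 0.157, 0.988], [-1.0, -0.0, -0.0]]
force: [0.4, 0.5, -1.1]
opening: 0.008
```

```bash
python3 -c "
from h import *
local()
for n,o in (('scene',(330,120)),):
  c=capture(n); cv2.imwrite(f'pics/p1_{n}.png',cv2.resize(c['pixels'][o[1]:o[1]+110,o[0]:o[0]+150,::-1],None,fx=5,fy=5,interpolation=cv2.INTER_CUBIC))
local()"
```

```text
store xyz mm [-30.6 125.8  57.3] f [ 0.35  0.46 -1.1 ] t 6.9
store xyz mm [-30.7 125.8  57.4] f [ 0.09  0.64 -0.09] t 6.95
```

View pics/p1_scene.png

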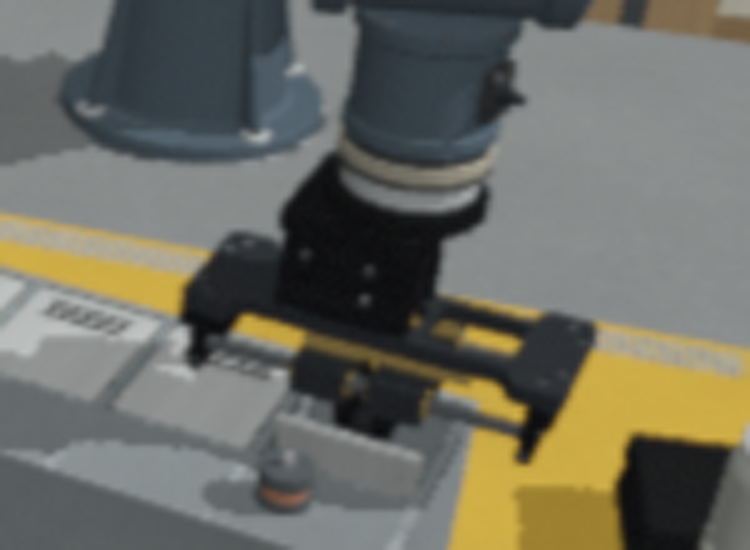

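The flap's far lip now stands well up, at crop (345,450), and the fingertips are in the bay. I'll back away from the flap slightly and then go straight up.

play_rows(rows=[[[0.0, 0.006, 0, 0, 0, 0, 0.0], [-0.01, 0.01, 0, 0, 0, 0, 0.0], [-0.03, 0.015, 0, 0, 0, 0, 0.0], [-0.06, 0.017, 0, 0, 0, 0, 0.0], [-0.1, 0.017, 0, 0, 0, 0, 0.0], [-0.14, 0.017, 0, 0, 0, 0, 0.0], [-0.17, 0.06, 0, 0, 0, 0, 0.0], [-0.18, 0.1, 0, 0, 0, 0, 0.0], [-0.18, 0.1, 0, 0, 0, 0, 0.0]]])

```text
time_s: 7.85
position: [0.4419, 0.2315, 0.2398]
tcp_rot: [[-0.002, -0.988, 0.154], [0.0, 0.154, 0.988], [-1.0, 0.002, -0.0]]
force: [-0.0, 0.2, -0.7]
opening: 0.005
```

```bash
python3 -c "
from h import *
local()
for n,o in (('scene',(260,120)),('top',(190,160)),('wrist',None)):
  c=capture(n); im=c['pixels'][:,:,::-1]
  if n=='scene':
    # predicted lip edge for angles
    im=cv2.resize(im,None,fx=5,fy=5,interpolation=cv2.INTER_CUBIC)
    for a,col in ((45,(0,0,255)),(55,(0,255,255)),(65,(0,255,0))):
      t=np.radians(a); P=[W(.02*np.cos(t)-.003*np.sin(t),y,.097+.02*np.sin(t)+.003*np.cos(t)) for y in(.163,.089)]+[W(-.07*np.cos(t)-.003*np.sin(t),y,.097-.07*np.sin(t)+.003*np.cos(t)) for y in(.163,.089)]
      q=proj(c,P); print(a,q.round(1).tolist()); 
    im=im[o[1]*5:o[1]*5+550,o[0]*5:o[0]*5+800]
  elif o: im=cv2.resize(im[o[1]:o[1]+110,o[0]:o[0]+160],None,fx=5,fy=5,interpolation=cv2.INTER_CUBIC)
  cv2.imwrite(f'pics/e_{n}.png',im)
local()"
```

```text
store xyz mm [-136.7  125.4  239.8] f [-0.01  0.23 -0.7 ] t 7.85
45 [[412.4, 213.2], [383.4, 204.4], [415.8, 220.1], [389.1, 211.8]]
55 [[412.9, 211.9], [383.9, 203.2], [414.3, 224.4], [387.6, 215.9]]
65 [[413.4, 210.8], [384.4, 202.1], [412.8, 228.5], [385.9, 219.9]]
store xyz mm [-130.6  126.   238.2] f [-0.35  0.15 -0.02] t 8.0
```

View pics/e_scene.png

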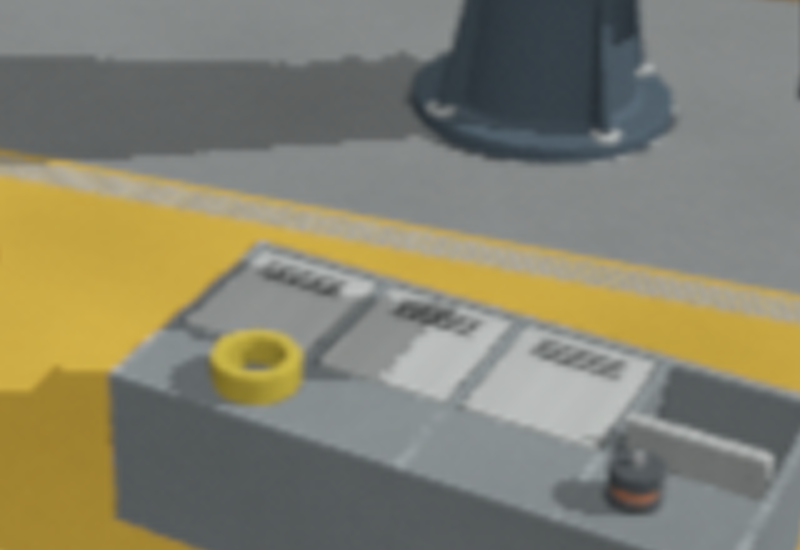

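View pics/e_top.png

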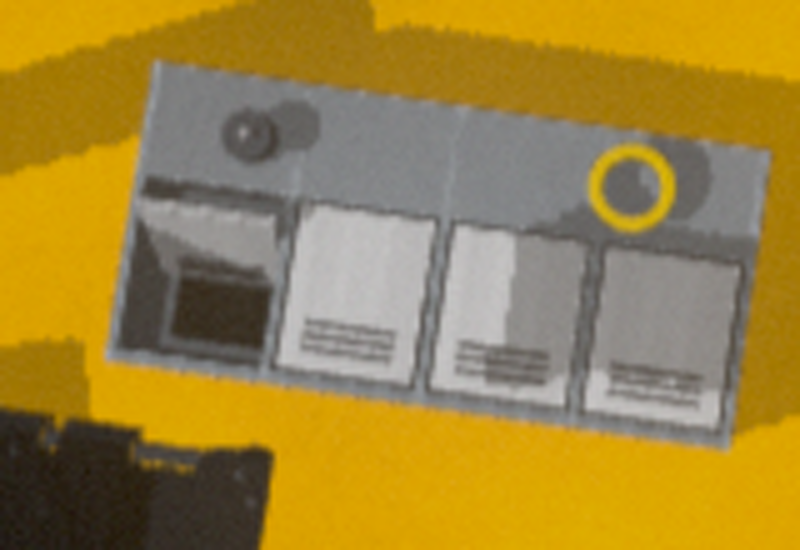

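View pics/e_wrist.png

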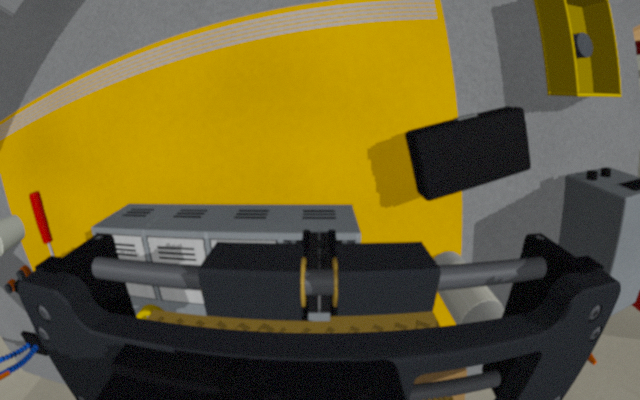

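```bash
python3 -c "
from h import *
c=capture('top'); F=8; o=(208,190)
im=c['pixels'][o[1]:o[1]+50,o[0]:o[0]+50,::-1]; im=cv2.resize(im,None,fx=F,fy=F,interpolation=cv2.INTER_CUBIC); base=im.copy()
for a,col in ((45,(0,0,255)),(65,(0,255,0))):
  t=np.radians(a); P=[W(r*np.cos(t)-.003*np.sin(t),y,.097+r*np.sin(t)+.003*np.cos(t)) for r,y in((.02,.163),(.02,.089),(-.07,.089),(-.07,.163))]
  q=(proj(c,P)-o+.5)*F; cv2.polylines(im,[np.int32(q)],True,col,1)
cv2.imwrite('pics/ang_top.png',np.hstack([base,im]))
c=capture('scene'); o=(370,185)
im=c['pixels'][o[1]:o[1]+50,o[0]:o[0]+60,::-1]; im=cv2.resize(im,None,fx=F,fy=F*1.0,interpolation=cv2.INTER_CUBIC)
im=im[:, :400]; base=im.copy()
for a,col in ((45,(0,0,255)),(65,(0,255,0))):
  t=np.radians(a); P=[W(r*np.cos(t)+h*np.sin(-t),y,.097+r*np.sin(t)+h*np.cos(t)) for r,h,y in((.02,.003,.163),(.02,.003,.089),(.02,-.003,.089),(.02,-.003,.163))]
  q=(proj(c,P)-o+.5)*F; cv2.polylines(im,[np.int32(q)],True,col,1)
cv2.imwrite('pics/ang_scene.png',np.hstack([base,im]))
"
```

```text
(no output)
```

View pics/ang_top.png

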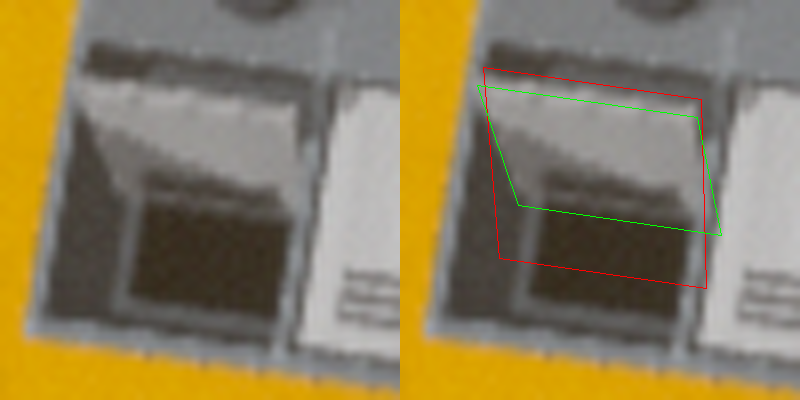

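View pics/ang_scene.png

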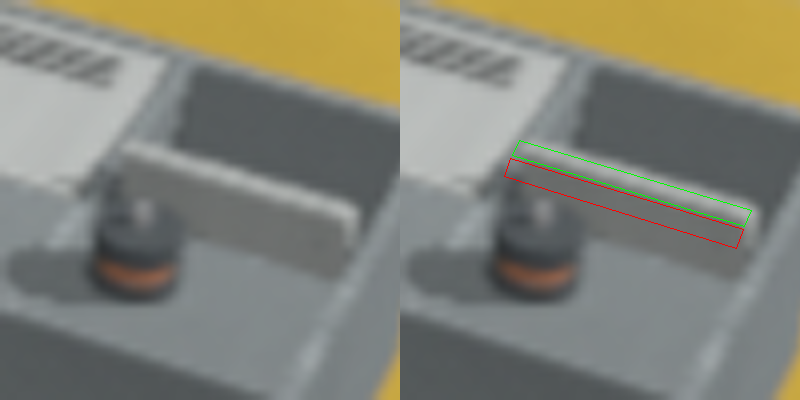

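```bash
python3 -c "
from h import *
print(hand_in())"
```

```text
the job is handed in; nothing more can be done
None
```

Flap 0, the leftmost as the robot sees it, covers the empty bay. I pushed it down to about 65° and left it open, and handed in at roughly 8 s of the 45 s allowed.

- **Finding the flap:** I pressed its ribs first, with the fingers shut, going down in small steps. It gave way by more than 6 mm with only sensor noise on the force reading, where a blocked flap would have stopped at 1 to 2 mm. The other three flaps were never touched.
- **Opening it:** I pushed it down along an arc, never gripping the raised edge. The force readings after each move stayed under 2 N per axis. The gripper then backed out and rose clear.
- **Last checks:** In the scene view the lip's edge matches the outline predicted for 65°. The top view shows the flap at least that far open. The other flaps look shut, and the motor, tape and driver looked where they had been. I judged this by eye and did not re-measure the bystanders.
- **Limit:** No check failed. The force readings were too noisy to show the 1 N the flap needs, so "it rocks" rests on how far it travelled and on the pictures.

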